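# Put the jeweller's steel blocks back in their holders

### The job

Clear up the jeweller's bench: put each of the four steel blocks into the pocket of the dark wooden holder that matches its shape and size (square block, large disc, small domed stake, long grooved block), standing upright and flat on the cork inside the rim, the square and the long one in line with their pockets. Set each one down rather than dropping it, and do not knock over the small amber bottle.

Things in the scene. Friction and masses are not known exactly. Their poses are not given: they have to be found in the camera images.
- doming_block: Doming block: bare steel block with a square footprint, 44 x 44 mm and 36 mm high, four round dark hollows on its top. Origin at the centre of its underside, x and y along its sides, z up. About 0.55 kg.
- anvil_disc: Anvil disc: flat bare steel disc, 60 mm diameter, 34 mm high, plain top. Origin at the centre of its underside, z up. About 0.75 kg.
- dome_stake: Doming stake: bare steel cylinder, 38 mm diameter, 40 mm high; straight sides up to 30 mm, domed above. Origin at the centre of its underside, z up. About 0.33 kg.
- swage_block: Swage block: long bare steel block, 84 mm (its x) by 30 mm (its y), 34 mm high, four dark grooves across its top. Origin at the centre of its underside, z up. About 0.66 kg.
- square_holder: Dark wooden plate, 78 x 78 mm and 10 mm high, fixed to the bench; in it a pocket 5 mm deep with a cork floor (floor 5 mm above the bench, rim 10 mm): square, 60 x 60 mm. Origin at the centre of its underside on the bench, x and y along its sides, z up.
- large_round_holder: Dark wooden plate, 94 x 94 mm and 10 mm high, fixed to the bench; in it a pocket 5 mm deep with a cork floor (floor 5 mm above the bench, rim 10 mm): round, 76 mm diameter. Origin at the centre of its underside on the bench, x and y along its sides, z up.
- small_round_holder: Dark wooden plate, 72 x 72 mm and 10 mm high, fixed to the bench; in it a pocket 5 mm deep with a cork floor (floor 5 mm above the bench, rim 10 mm): round, 54 mm diameter. Origin at the centre of its underside on the bench, x and y along its sides, z up.
- long_holder: Dark wooden plate, 118 mm (its x) by 64 mm (its y) and 10 mm high, fixed to the bench; in it a pocket 5 mm deep with a cork floor (floor 5 mm above the bench, rim 10 mm): oblong, 100 mm (x) by 46 mm (y). Origin at the centre of its underside on the bench, x and y along its sides, z up.
- flux_bottle: Small amber glass bottle with a black cap, 36 mm diameter, 58 mm high, standing loose in the middle of the work area; not to be knocked over. Origin at the centre of its underside, z up.
There are look-alikes about, which are no part of the job. What is shaped like the large_round_holder but purple or red is not meant.

How it is judged (in metres and radians):
At the end, for the whole second after the job is handed in: Each steel block rests in its matching holder: centres within 14 mm, underside on the pocket floor (2 to 7.5 mm above the holder's underside), upright within 0.1 rad, at rest; the doming block (any quarter turn) and the swage block (either way round) within 0.26 rad of their pockets' sides (horizontal distance between doming_block and square_holder below 0.014 m and z of doming_block in the frame of square_holder between 0.002 and 0.0075 m and angle between each of doming_block, anvil_disc, dome_stake, swage_block's own z axis and vertical below 0.1 rad and linear speed of each of doming_block, anvil_disc, dome_stake, swage_block below 0.02 m/s and horizontal distance between anvil_disc and large_round_holder below 0.014 m and z of anvil_disc in the frame of large_round_holder between 0.002 and 0.0075 m and horizontal distance between dome_stake and small_round_holder below 0.014 m and z of dome_stake in the frame of small_round_holder between 0.002 and 0.0075 m and horizontal distance between swage_block and long_holder below 0.014 m and z of swage_block in the frame of long_holder between 0.002 and 0.0075 m and (angle between the x axis of doming_block and the x axis of square_holder, either way round below 0.26 rad or angle between the x axis of doming_block and the y axis of square_holder, either way round below 0.26 rad) and angle between the x axis of swage_block and the x axis of long_holder, either way round below 0.26 rad); the robot touches nothing.
It fails at once if the doming_block is dropped into its holder (it moves faster than 0.6 m/s just above it) (horizontal distance between doming_block and square_holder below 0.04 m and height (world z) of doming_block below 0.03 m and linear speed of doming_block above 0.6 m/s).
It fails at once if the anvil_disc is dropped into its holder (it moves faster than 0.6 m/s just above it) (horizontal distance between anvil_disc and large_round_holder below 0.04 m and height (world z) of anvil_disc below 0.03 m and linear speed of anvil_disc above 0.6 m/s).
It fails at once if the dome_stake is dropped into its holder (it moves faster than 0.6 m/s just above it) (horizontal distance between dome_stake and small_round_holder below 0.04 m and height (world z) of dome_stake below 0.03 m and linear speed of dome_stake above 0.6 m/s).
It fails at once if the swage_block is dropped into its holder (it moves faster than 0.6 m/s just above it) (horizontal distance between swage_block and long_holder below 0.04 m and height (world z) of swage_block below 0.03 m and linear speed of swage_block above 0.6 m/s).
It fails at once if the amber bottle is knocked over (angle between flux_bottle's own z axis and vertical above 0.5 rad).
It also fails if it takes over 115 s, if anything falls off the work surface, if the arm or the gripper's body presses on something with over 40 N, if the wrist force passes 120 N, or if a joint passes its speed limit or range.

### The arm

A 6-joint arm with a two-finger parallel gripper is mounted at the origin on the work surface. World frame = base frame: x ahead of the robot, y to its left, z up, the work surface at z = 0. Lengths are in m, angles in degrees, forces in N, time in s.
With the tool pointing down it reaches from about 0.375 to 0.9 m from the base axis. Payload 3.1 kg.
Tool frame: the origin (TCP) lies on the centre line of the jaws, within the pads' length; the fingertips stand 8 mm ahead of it and the grasp point (between the pads) lies 11 mm behind it; z points along the fingers, y is the line along which they close (so a half turn about z gives the same grasp; the last joint's range is limited). The gripper opens to 87 mm and grips with 3 to 60 N. Pads are 19 mm wide; open, the fingers measure 117 mm over their backs; the gripper's body (75 mm by 190 mm) begins 51 mm behind the grasp point.
Start: joints at [64.601, 30.224, 82.088, -0, 67.689, -10.227], TCP at [0.164, 0.603, 0.2] pointing down, gripper open.
Joint ranges: [-176.69, 176.69], [-43.24, 126.21], [12.49, 139.97], [-82, 262], [0, 151.66], [-163.58, 163.58]. Speed limits (degrees/s): [159.86, 159.86, 180, 180, 180, 180].

### API

Orientations are given as a 3x3 rotation matrix whose columns are the frame's x, y, z axes.
In Python, from rig import * gives the robot as it stands.
- The arm moves only by the tool step_arm, never from a script. Its argument "targets" is a list of rows, each a list of 5 numbers: the opening, from -1 (shut) to 1 (fully open), then the shift along the world's x, y, z normalised to -1 to 1, where 1 is 0.25 m, then the turn about the world's z normalised to -1 to 1, where 1 is 180 degrees. In form: [[fingers, x, y, z, turn], ...]. A call has 1 to 20 rows; each row is the pose to reach, as a shift and turn from the pose commanded when the call began, turning the shorter way round; what a row does not reach only later rows make up. A row lasts 1/10 s, in which the tool goes at most 50 mm and 8.59 degrees, less where a joint would pass 70% of its speed; a pose out of reach is approached as far as the arm can. A call with a number of a shift or a turn outside -1 to 1 is refused whole. A call with a gripper value outside its range is refused whole. The fingers move at their own pace and stop on an object; the grip force is fixed at half the most. Time passes only in rows, so rows that repeat a pose let the fingers close. It gives the time, the measured TCP pose, the force, the opening and the grip force at its end, in the units of the state.
- read_state(): the state, without advancing time (a new reading comes with each control period).
- capture(name): name is "side" or "top" or "wrist"; returns a dict with "color" (384x512x3 uint8, red, green, blue), "mtx" (3x3 intrinsics, pixels), "pose" (4x4, takes a point from camera to world coordinates). Camera axes: x right, y down, z forward; pixel columns grow to the right and rows downward; lengths in m; the calibration is good to about 2 mm. A picture is of the moment at which its call begins. There is no depth.
- hand_in(): hands the job in; it is judged then, once.
The state is a dict: "time_s": time; "joint_positions": joint angles; "qvel": joint speeds; "tau": joint torques, N m; "position": TCP position; "tcp_rot": TCP orientation; "force": force on the tool from outside, world axes, zero at the start; "moment": the same for the moment, N m; "opening": opening from 0.0 (shut) to 1.0 (fully open); "grasp_force": force on a finger pad.
Only numpy, scipy, OpenCV 4.12 (cv2) and the standard library are available. Lean on these libraries where they do the work, as an engineer would, in place of code of your own. Each camera call takes 0.05 s, during which the arm holds its last target. There are 200 camera calls.

## Working session

There is one attempt and no reset: what is moved stays moved. The work goes in short steps, Python scripts to look and compute and a tool call to move; the robot and the scene stay as the last step left them, time stands still between calls to the robot, and variables do not carry over. Pictures are saved under pics/ and viewed, at most 14 in all, crops included, and the job is handed in when it is done.

Besides the shell and the picture viewer there is one more tool, called after "Emit:" by a JSON object that holds its "fn" and its "kwargs". step_arm: Moves the arm, as the interface text tells. Scaled input: -1 to 1 covers 0.25 m each way for a shift and 180 degrees each way for a turn. Its arguments: {"type":"object","properties":{"targets":{"type":"array","items":{"type":"array","items":{"type":"number"}}}},"required":["targets"]}

```bash
mkdir -p pics; python3 - <<'E'
from rig import *
import cv2,numpy as np
for n in("top","side"):
    c=capture(n); cv2.imwrite(f"pics/{n}0.png",c["color"][:,:,::-1]); print(n,c["mtx"].round(1).tolist(),c["pose"].round(4).tolist())
s=read_state();print(s)
E
```

```text
top [[354.2, 0.0, 251.2], [0.0, 354.2, 187.6], [0.0, 0.0, 1.0]] [[-0.0263, -0.9879, 0.153, 0.3066], [-0.9995, 0.0283, 0.0109, -0.0114], [-0.0151, -0.1527, -0.9882, 0.9075], [0.0, 0.0, 0.0, 1.0]]
side [[476.8, 0.0, 257.1], [0.0, 476.8, 177.1], [0.0, 0.0, 1.0]] [[0.8691, -0.25, 0.4269, -0.1989], [-0.4945, -0.46, 0.7375, -1.1425], [0.0119, -0.852, -0.5234, 0.8309], [0.0, 0.0, 0.0, 1.0]]
{'time_s': 0.1, 'joint_positions': array([ 6.46025063e+01,  3.02737811e+01,  8.21491365e+01,  5.68441160e-04,
        6.76903325e+01, -1.02283121e+01]), 'qvel': array([-0.0435621 , -0.06022488, -0.25140471, -0.0348604 ,  0.05114214,
        0.04307278]), 'tau': array([-2.74668009e-04, -4.40982163e+01, -1.77149606e+01,  6.34884741e-02,
        5.33724285e-02, -4.68135363e-05]), 'position': array([0.16321421, 0.60257839, 0.19876752]), 'tcp_rot': array([[-9.65156240e-01,  2.61672888e-01, -8.56040728e-04],
       [ 2.61674040e-01,  9.65154662e-01, -1.78162075e-03],
       [ 3.60009853e-04, -1.94354602e-03, -9.99998047e-01]]), 'force': array([0.34525524, 0.10161016, 0.45115411]), 'moment': array([ 0.01410159, -0.05151542,  0.02018894]), 'grasp_force': 0.0, 'opening': 1.0008227455646106}
```

View pics/top0.png

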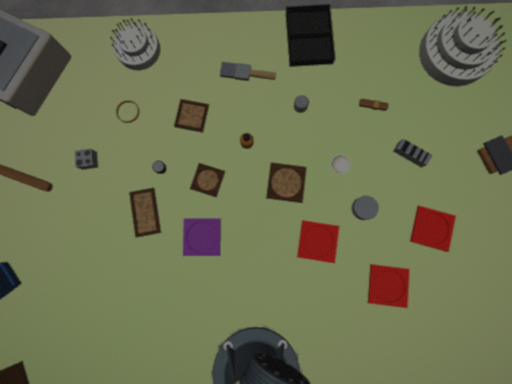

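View pics/side0.png

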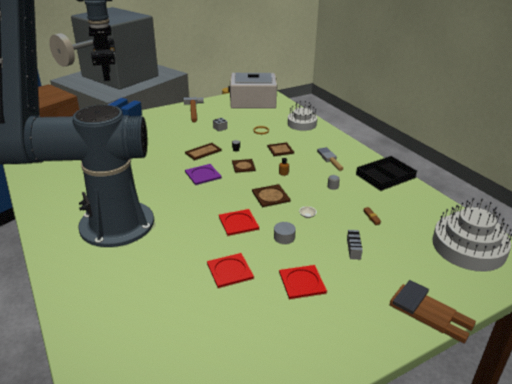

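The top view shows the square block at (85,158), disc (366,207), stake (301,103) and swage (412,152). The holders are square (192,115), small round (207,180), large round (286,182) and long (145,212), with the bottle at (247,140). In the side view the stake is at (333,182), and the dark pot at (236,146) is a look-alike.

```bash
cat > h.py <<'E'
from rig import *
import cv2,numpy as np
def ray(c,uv,z):
    d=c["pose"][:3,:3]@np.linalg.solve(c["mtx"],[uv[0],uv[1],1]); o=c["pose"][:3,3]
    return o+d*(z-o[2])/d[2]
def proj(c,p):
    q=c["mtx"]@(c["pose"][:3,:3].T@(np.asarray(p)-c["pose"][:3,3])); return q[:2]/q[2]
def blob(c,uv,r=40):
    """contour, nearest uv, of what is not bench-green"""
    lab=cv2.cvtColor(c["color"],cv2.COLOR_RGB2LAB).astype(float)
    bg=np.median(lab[100:300,100:400].reshape(-1,3),0)
    m=(np.abs(lab-bg)*[.5,1,1]).sum(2)>22
    cs,_=cv2.findContours(m.astype(np.uint8),cv2.RETR_EXTERNAL,cv2.CHAIN_APPROX_NONE)
    cs=[k for k in cs if cv2.contourArea(k)>30]
    return max(cs,key=lambda k:cv2.pointPolygonTest(k,tuple(map(float,uv)),True))
def rect(c,uv,z):
    """blob's outline cast on height z: centre, size, long-axis angle, area centroid"""
    k=blob(c,uv)[:,0,:]
    P=np.array([ray(c,q,z)[:2] for q in k],np.float32)
    (cx,cy),(w,h),a=cv2.minAreaRect(P*1000)
    if w<h: w,h,a=h,w,a+90
    return np.round([cx,cy,w,h,(a+90)%180-90],1)
E
python3 - <<'E'
from h import *
c=capture("top");s=capture("side")
T=dict(square=(192,115,.01),smallr=(207,180,.01),larger=(286,182,.01),long=(145,212,.01),doming=(85,158,.03),disc=(366,207,.03),stake=(301,103,.03),swage=(412,152,.03),bottle=(247,140,.03),ring=(341,163,.01),pot=(159,167,.02))
for n,(u,v,z) in T.items():
    r=rect(c,(u,v),z); print(n,r, "radius",np.hypot(r[0],r[1]).round(), "side px",proj(s,[r[0]/1e3,r[1]/1e3,z]).round())
E
```

```text
square [644.7 152.5  81.9  81.4 -12.7] radius 662.0 side px [280. 148.]
smallr [469.9 111.3  74.1  73.7  70.7] radius 483.0 side px [243. 164.]
larger [457.3 -91.6  96.1  95.   -9.2] radius 466.0 side px [270. 194.]
long [391.1 271.5 119.8  67.7   9.3] radius 476.0 side px [203. 150.]
doming [529.1 417.4  58.9  53.4 -87.1] radius 674.0 side px [220. 122.]
disc [ 384.5 -281.4   67.4   58.7  -65.5] radius 476.0 side px [283. 228.]
stake [ 659.8 -137.    46.6   36.4   -2.6] radius 674.0 side px [332. 179.]
swage [ 519.9 -411.1   91.    45.    56.8] radius 663.0 side px [353. 240.]
bottle [564.9   7.   39.7  33.3  -1.6] radius 565.0 side px [283. 166.]
ring [ 502.  -233.7   49.    44.9   88.3] radius 554.0 side px [308. 213.]
pot [505.7 233.6  36.7  34.1  88.3] radius 557.0 side px [236. 145.]
```

Emit:
{"fn": "step_arm", "kwargs": {"targets": [[1, 0.3, -0.15, 0, 0], [1, 0.6, -0.3, 0, 0], [1, 0.9, -0.45, 0, 0], [1, 0.9, -0.45, 0, 0]]}}

```text
time_s: 0.6
position: [0.3437, 0.5128, 0.1995]
tcp_rot: [[-0.965, 0.261, -0.0], [0.261, 0.965, -0.0], [0.0, -0.0, -1.0]]
force: [0.1, -0.2, -0.0]
opening: 0.999
grasp_force: 0.0
```

Emit:
{"fn": "step_arm", "kwargs": {"targets": [[1, 0.2, -0.1, 0, 0], [1, 0.4, -0.2, 0, 0], [1, 0.56, -0.29, 0, 0], [1, 0.56, -0.29, 0, 0], [1, 0.56, -0.29, 0, 0], [1, 0.56, -0.29, 0, 0]]}}

```text
time_s: 1.2
position: [0.4811, 0.4415, 0.1992]
tcp_rot: [[-0.965, 0.261, -0.002], [0.261, 0.965, -0.0], [0.002, -0.001, -1.0]]
force: [0.1, 0.3, -1.5]
opening: 1.007
grasp_force: 0.0
```

```bash
python3 - <<'E'
from h import *
c=capture("wrist"); cv2.imwrite("pics/w1.png",c["color"][:,:,::-1]); s=read_state(); print(s["position"],s["tcp_rot"].round(3).tolist(),c["pose"].round(3).tolist(),c["mtx"].tolist(), proj(c,[.529,.417,.03]))
E
```

```text
[0.48056673 0.44193492 0.19935805] [[-0.966, 0.26, -0.002], [0.26, 0.966, -0.0], [0.002, -0.001, -1.0]] [[0.262, 0.934, 0.242, 0.414], [0.965, -0.254, -0.066, 0.46], [-0.001, 0.251, -0.968, 0.384], [0.0, 0.0, 0.0, 1.0]] [[312.98533103527376, 0.0, 254.19218620068224], [0.0, 312.98533103527376, 191.23309002880106], [0.0, 0.0, 1.0]] [245.07155066 215.97531947]
```

View pics/w1.png

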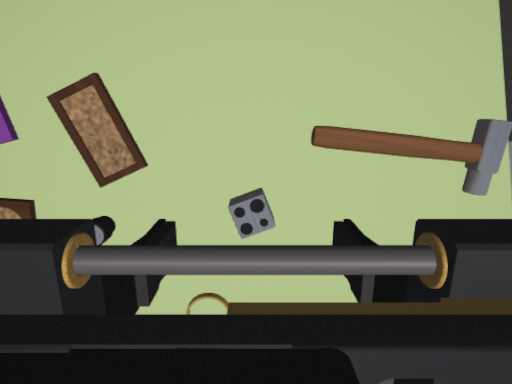

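The wrist view shows the block's four hollows at about (239,212), (257,206), (246,229) and (264,222). The arm stopped short because of its speed cap.

```bash
python3 - <<'E'
from h import *
c=capture("wrist")
g=cv2.cvtColor(c["color"],cv2.COLOR_RGB2GRAY)[190:240,225:280]
m=(g<35).astype(np.uint8)
n,_,st,ce=cv2.connectedComponentsWithStats(m)
P=np.array([ray(c,ce[i]+[225,190],.036) for i in range(1,n) if st[i,4]>15]); print(P.round(4),P.mean(0).round(4), [st[i,4] for i in range(1,n)])
r=cv2.minAreaRect((P[:,:2]*1000).astype(np.float32)); print(r)
E
```

```text
[] nan [np.int32(3), np.int32(4), np.int32(2), np.int32(5), np.int32(1), np.int32(1), np.int32(1), np.int32(2), np.int32(1), np.int32(5), np.int32(1), np.int32(9), np.int32(3), np.int32(1), np.int32(1), np.int32(1), np.int32(1), np.int32(2), np.int32(3), np.int32(1), np.int32(1), np.int32(1), np.int32(1), np.int32(1), np.int32(1), np.int32(3), np.int32(1), np.int32(1), np.int32(2), np.int32(2)]<stdin>:6: RuntimeWarning: Mean of empty slice.
  ret = ret.dtype.type(ret / rcount)
Traceback (most recent call last):
IndexError: too many indices for array: array is 1-dimensional, but 2 were indexed
```

```bash
python3 - <<'E'
from h import *
c=capture("wrist")
g=cv2.GaussianBlur(cv2.cvtColor(c["color"],cv2.COLOR_RGB2GRAY),(3,3),0)[190:240,225:280]
for t in (45,52,60):
    n,_,st,ce=cv2.connectedComponentsWithStats((g<t).astype(np.uint8))
    k=[i for i in range(1,n) if 15<st[i,4]<300]
    P=np.array([ray(c,ce[i]+[225,190],.036) for i in k])
    print(t,[st[i,4] for i in k]); 
    if len(k)>2: print(P.round(4).tolist(),P.mean(0).round(4),cv2.minAreaRect((P[:,:2]*1000).astype(np.float32)))
print(rect(c,(251,215),.02))
E
```

```text
45 [np.int32(107), np.int32(52), np.int32(23), np.int32(72)]
[[0.5182, 0.4343, 0.036], [0.5206, 0.4122, 0.036], [0.5399, 0.4367, 0.036], [0.5423, 0.4145, 0.036]] [0.5302 0.4244 0.036 ] ((530.209228515625, 424.4507141113281), (21.835742950439453, 22.293848037719727), 6.179629802703857)
52 [np.int32(119), np.int32(59), np.int32(28), np.int32(80)]
[[0.5181, 0.4342, 0.036], [0.5204, 0.4125, 0.036], [0.5399, 0.4365, 0.036], [0.5424, 0.4147, 0.036]] [0.5302 0.4245 0.036 ] ((530.2118530273438, 424.4480285644531), (22.19087791442871, 21.9600772857666), 5.83237361907959)
60 [np.int32(129), np.int32(67), np.int32(35), np.int32(87)]
[[0.5181, 0.4342, 0.036], [0.5204, 0.4123, 0.036], [0.54, 0.4364, 0.036], [0.542, 0.4145, 0.036]] [0.5301 0.4244 0.036 ] ((530.1461181640625, 424.3798828125), (22.060823440551758, 22.033878326416016), 5.713368892669678)
[530.9 424.   54.2  48.5   6. ]
```

Emit:
{"fn": "step_arm", "kwargs": {"targets": [[1, 0.1, -0.035, 0, 0.045], [1, 0.196, -0.07, -0.1, 0.09], [1, 0.196, -0.07, -0.2, 0.117], [1, 0.196, -0.07, -0.36, 0.117], [1, 0.196, -0.07, -0.5, 0.117], [1, 0.196, -0.07, -0.6, 0.117], [1, 0.196, -0.07, -0.68, 0.117], [1, 0.196, -0.07, -0.73, 0.117], [1, 0.196, -0.07, -0.732, 0.117], [1, 0.196, -0.07, -0.732, 0.117], [0, 0.196, -0.07, -0.732, 0.117], [-1, 0.196, -0.07, -0.732, 0.117], [-1, 0.196, -0.07, -0.732, 0.117], [-1, 0.196, -0.07, -0.732, 0.117], [-1, 0.196, -0.07, -0.732, 0.117], [-1, 0.196, -0.07, -0.732, 0.117], [-1, 0.196, -0.07, -0.732, 0.117], [-1, 0.196, -0.07, -0.732, 0.117]]}}

```text
time_s: 3.15
position: [0.5314, 0.4237, 0.0166]
tcp_rot: [[-0.995, -0.103, -0.0], [-0.103, 0.995, -0.0], [0.0, -0.0, -1.0]]
force: [-1.1, 0.8, -0.1]
opening: 0.356
grasp_force: 0.0
```

Emit:
{"fn": "step_arm", "kwargs": {"targets": [[-1, 0, 0, 0, 0], [-1, 0, 0, 0, 0], [-1, 0, 0, 0, 0]]}}

```text
time_s: 3.45
position: [0.5314, 0.4238, 0.0166]
tcp_rot: [[-0.995, -0.103, -0.0], [-0.103, 0.995, -0.0], [0.0, -0.0, -1.0]]
force: [0.6, 0.1, 0.1]
opening: 0.082
grasp_force: 0.0
```

```bash
python3 - <<'E'
from h import *
c=capture("wrist"); cv2.imwrite("pics/w2.png",c["color"][:,:,::-1]); s=read_state(); print(s["opening"],s["grasp_force"])
E
```

```text
0.04682837055174477 0.0
```

View pics/w2.png

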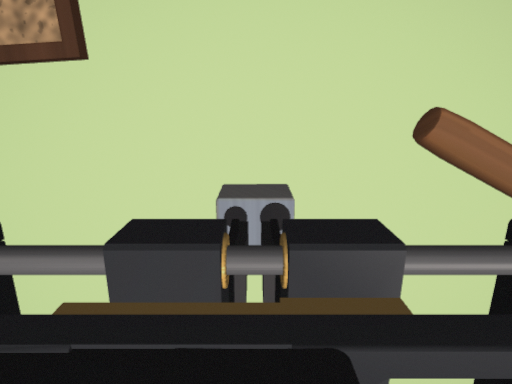

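The block top's base-side edge is at row 197, columns 217–293, with two hollows at (235,215) and (275,215). The fingers closed behind the block or squeezed it out, so I'll locate it exactly.

```bash
python3 - <<'E'
from h import *
c=capture("wrist"); s=read_state()
for n,uv,z in(("topL",(217,199),.036),("topR",(293,199),.036),("botL",(223,187),0),("botR",(289,187),0),("hL",(235,215),.036),("hR",(275,215),.036)): print(n,ray(c,uv,z).round(4))
print(s["position"], c["pose"].round(3).tolist(), proj(c,s["position"]))
t=capture("top"); k=t["color"][140:180,60:110][:,:,::-1]; cv2.imwrite("pics/t2.png",cv2.resize(t["color"][110:210,30:150][:,:,::-1],None,fx=6,fy=6,interpolation=cv2.INTER_CUBIC)[:600])
E
```

```text
topL [0.5114 0.4015 0.036 ]
topR [0.5071 0.4429 0.036 ]
botL [0.5135 0.4015 0.    ]
botR [0.509  0.4449 0.    ]
hL [0.5196 0.4121 0.036 ]
hR [0.5173 0.4342 0.036 ]
[0.5314297  0.42377403 0.01665517] [[-0.102, 0.963, 0.251, 0.462], [0.995, 0.099, 0.026, 0.417], [0.0, 0.252, -0.968, 0.201], [0.0, 0.0, 0.0, 1.0]] [253.76869532 224.60124594]
```

View pics/t2.png

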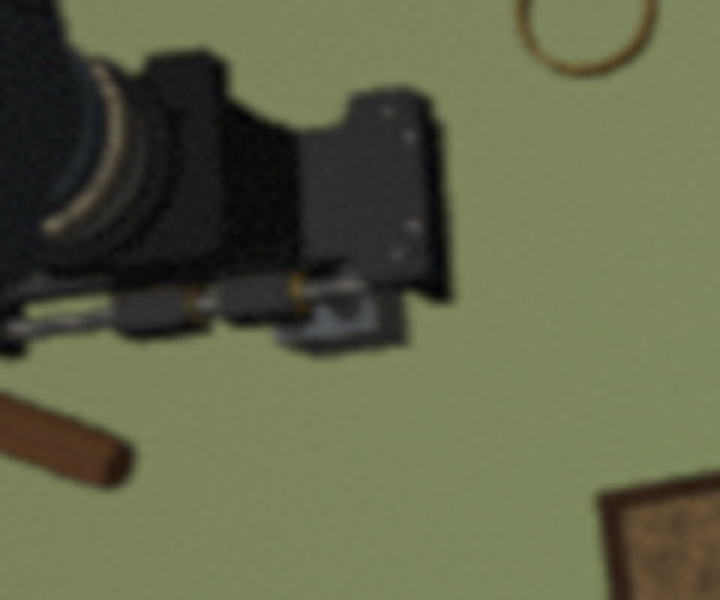

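```bash
python3 - <<'E'
from h import *
s=capture("side"); w=capture("wrist")
p=proj(s,[.53,.424,.03]).astype(int); print(p)
a=s["color"][p[1]-30:p[1]+20,p[0]-35:p[0]+31][:,:,::-1]
b=w["color"][175:325,200:310][:,:,::-1]
w1=cv2.imread("pics/w1.png")[190:310,120:390]
R=lambda i,W,H:cv2.resize(i,(W,H),interpolation=cv2.INTER_CUBIC)
top=np.hstack([R(a,396,300),R(b,220,300)])
cv2.imwrite("pics/z.png",np.vstack([top,R(w1,616,280)]))
E
```

```text
[218 121]
```

View pics/z.png

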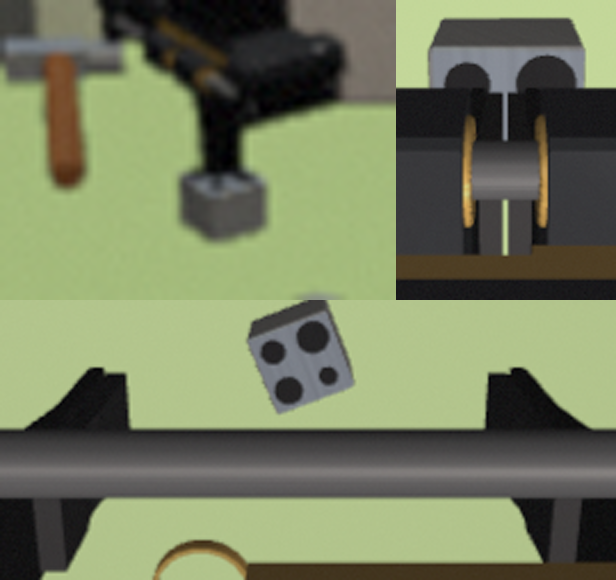

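Side view: the fingertips hover about level with the block's top, though the state puts them at z≈9 mm. The wrist view agrees, since the fingertip spacing gives a tip height about 22 mm above the reported TCP. So the real fingertips sit roughly 30 mm higher than stated. I'll open and go lower in stages, watching the force.

Emit:
{"fn": "step_arm", "kwargs": {"targets": [[-1, 0, 0, 0.06, 0], [1, 0, 0, 0.1, 0], [1, 0, 0, 0.1, 0], [1, 0, 0, 0.1, 0], [1, 0, 0, 0.1, 0], [1, 0, 0, 0.1, 0], [1, 0, 0, 0.1, 0], [1, 0, 0, 0.1, 0], [1, 0, 0, 0.1, 0], [1, 0, 0, 0.1, 0], [1, 0, 0, 0.1, 0], [1, 0, 0, 0.02, 0], [1, 0, 0, -0.04, 0], [1, 0, 0, -0.07, 0], [1, 0, 0, -0.09, 0], [1, 0, 0, -0.09, 0]]}}

```text
time_s: 5.3
position: [0.5309, 0.4235, -0.0068]
tcp_rot: [[-0.995, -0.103, -0.001], [-0.103, 0.995, -0.001], [0.001, -0.001, -1.0]]
force: [0.6, 0.0, -0.3]
opening: 0.999
grasp_force: 0.0
```

Emit:
{"fn": "step_arm", "kwargs": {"targets": [[0.4, 0, 0, 0, 0], [-1, 0, 0, 0, 0], [-1, 0, 0, 0, 0], [-1, 0, 0, 0, 0], [-1, 0, 0, 0, 0], [-1, 0, 0, 0, 0], [-1, 0, 0, 0, 0], [-1, 0, 0, 0, 0]]}}

```text
time_s: 6.1
position: [0.5315, 0.4239, -0.0057]
tcp_rot: [[-0.995, -0.103, 0.0], [-0.103, 0.995, 0.0], [-0.0, 0.0, -1.0]]
force: [-0.7, 0.9, 0.5]
opening: 0.504
grasp_force: 30.0
```

Gripped at 44 mm with 30 N. Next I lift and carry it to the square holder.

Emit:
{"fn": "step_arm", "kwargs": {"targets": [[-1, 0, 0, 0.06, 0], [-1, 0, 0, 0.14, 0], [-1, 0.04, -0.08, 0.22, -0.02], [-1, 0.08, -0.18, 0.25, -0.04], [-1, 0.12, -0.28, 0.25, -0.06], [-1, 0.16, -0.38, 0.25, -0.08], [-1, 0.2, -0.48, 0.25, -0.103], [-1, 0.24, -0.58, 0.25, -0.103], [-1, 0.28, -0.68, 0.25, -0.103], [-1, 0.32, -0.78, 0.25, -0.103], [-1, 0.36, -0.86, 0.25, -0.103], [-1, 0.38, -0.92, 0.25, -0.103], [-1, 0.38, -0.92, 0.25, -0.103], [-1, 0.38, -0.92, 0.25, -0.103]]}}

```text
time_s: 7.5
position: [0.6256, 0.1939, 0.0565]
tcp_rot: [[-0.976, 0.22, -0.002], [0.22, 0.976, 0.001], [0.002, 0.0, -1.0]]
force: [-0.3, 0.1, -5.8]
opening: 0.501
grasp_force: 30.0
```

```bash
python3 - <<'E'
from h import *
c=capture("wrist"); cv2.imwrite("pics/w3.png",c["color"][:,:,::-1]); s=read_state(); print(s["position"],s["opening"],s["grasp_force"], np.degrees(np.arctan2(*s["tcp_rot"][[1,0],1])), proj(c,[.6465,.1535,.005]),proj(c,[.67,.113,.2]))
E
```

```text
[0.62539115 0.19445355 0.05646495] 0.5006600030882818 29.997200667858124 77.35562177122715 [211.21499016 236.23914886] [-44.2695924  693.19434085]
```

View pics/w3.png

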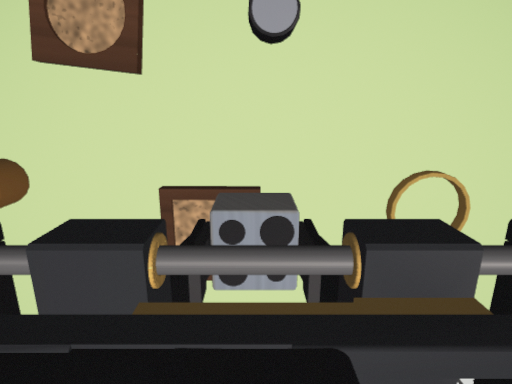

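The block hangs square in the jaws, with hollows at rows 231 and 275. The holder's base-side edge is at (161–261,187).

```bash
python3 - <<'E'
from h import *
c=capture("wrist")
e=np.radians(-12.7); d=39*np.array([np.cos(e),np.sin(e)])/1e3; pe=np.array([d[1]*-1,d[0]])
for z in(.0,.01): 
    m=(ray(c,(161.5,187),z)+ray(c,(260.5,187),z))/2; print(z,m.round(4),(m[:2]+d).round(4))
print(ray(c,(232,231),.098),ray(c,(276,231),.098),ray(c,(233,275),.098),ray(c,(276,275),.098))
print(ray(c,(255,253),.098).round(4),read_state()["position"])
E
```

```text
0.0 [0.6077 0.1634 0.    ] [0.6457 0.1548]
0.01 [0.6056 0.1653 0.01  ] [0.6436 0.1567]
[0.61097212 0.18658309 0.098     ] [0.61568865 0.20753119 0.098     ] [0.63424259 0.18143026 0.098     ] [0.63903279 0.20270339 0.098     ]
[0.6248 0.195  0.098 ] [0.62540018 0.19477657 0.05649602]
```

Emit:
{"fn": "step_arm", "kwargs": {"targets": [[-1, 0.04, -0.08, 0, 0], [-1, 0.082, -0.16, 0, 0], [-1, 0.082, -0.16, -0.04, 0], [-1, 0.082, -0.16, -0.1, 0], [-1, 0.082, -0.16, -0.15, 0], [-1, 0.082, -0.16, -0.18, 0], [-1, 0.082, -0.16, -0.2, 0], [-1, 0.082, -0.16, -0.215, 0], [-1, 0.082, -0.16, -0.225, 0], [-1, 0.082, -0.16, -0.229, 0], [-1, 0.082, -0.16, -0.229, 0], [-1, 0.082, -0.16, -0.229, 0]]}}

```text
time_s: 8.8
position: [0.6472, 0.1537, -0.0002]
tcp_rot: [[-0.976, 0.219, 0.001], [0.219, 0.976, 0.0], [-0.001, 0.0, -1.0]]
force: [0.1, -0.3, -5.6]
opening: 0.507
grasp_force: 30.0
```

Emit:
{"fn": "step_arm", "kwargs": {"targets": [[-1, 0, 0, -0.004, 0], [-1, 0, 0, -0.006, 0], [-1, 0, 0, -0.006, 0]]}}

```text
time_s: 9.1
position: [0.6475, 0.1537, -0.0007]
tcp_rot: [[-0.976, 0.219, 0.001], [0.219, 0.976, -0.0], [-0.001, 0.0, -1.0]]
force: [-1.4, -0.1, 3.0]
opening: 0.5
grasp_force: 30.0
```

Emit:
{"fn": "step_arm", "kwargs": {"targets": [[0, 0, 0, 0, 0], [0.5, 0, 0, 0, 0], [0.5, 0, 0, 0, 0], [0.5, 0, 0, 0, 0], [0.5, 0, 0, 0, 0], [1, 0, 0, 0.1, 0], [1, 0, 0, 0.25, 0], [1, 0, -0.1, 0.45, 0], [1, 0, -0.3, 0.65, 0], [1, 0, -0.5, 0.8, 0], [1, 0, -0.7, 0.8, 0], [1, 0, -0.88, 0.8, 0], [1, 0, -1, 0.8, 0], [1, 0, -1, 0.8, 0], [1, 0, -1, 0.8, 0], [1, 0, -1, 0.8, 0]]}}

```text
time_s: 10.7
position: [0.6465, -0.0951, 0.1974]
tcp_rot: [[-0.976, 0.219, -0.001], [0.219, 0.976, 0.001], [0.001, 0.001, -1.0]]
force: [0.4, 0.0, -0.2]
opening: 0.997
grasp_force: 0.0
```

```bash
python3 - <<'E'
from h import *
c=capture("wrist"); t=capture("top"); s=read_state(); print(s["position"], np.degrees(np.arctan2(*s["tcp_rot"][[1,0],1])), proj(c,[.665,-.14,.03]),proj(t,[.647,.154,.03]))
w=c["color"][:,:,::-1].copy()
k=cv2.resize(t["color"][75:155,150:235][:,:,::-1],(204,192),interpolation=cv2.INTER_CUBIC); w[:192,:204]=k
cv2.imwrite("pics/w4.png",w); cv2.imwrite("pics/w4raw.png",c["color"][:,:,::-1])
E
```

```text
[ 0.64658965 -0.09417107  0.19741622] 77.46545352397114 [220.00244559 196.32821357] [189.22909354 111.5901081 ]
```

View pics/w4.png

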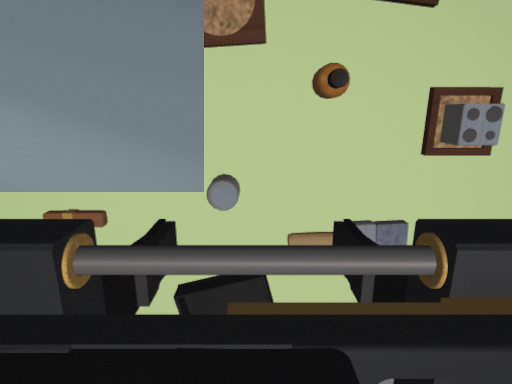

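The wrist view shows the stake at (224,192) and the bottle at (332,80). The square block sits in its holder at (463,122).

```bash
python3 - <<'E'
from h import *
c=capture("wrist")
print(rect(c,(224,192),.018),rect(c,(332,80),.03),read_state()["position"])
E
```

```text
[ 663.5 -137.2   45.7   38.7  -27.4] [566.9   6.3  40.3  35.3  77.4] [ 0.64669749 -0.09411941  0.19750814]
```

Emit:
{"fn": "step_arm", "kwargs": {"targets": [[1, 0.04, -0.09, -0.1, 0], [1, 0.07, -0.173, -0.25, 0], [1, 0.07, -0.173, -0.42, 0], [1, 0.07, -0.173, -0.58, 0], [1, 0.07, -0.173, -0.7, 0], [1, 0.07, -0.173, -0.78, 0], [1, 0.07, -0.173, -0.82, 0], [1, 0.07, -0.173, -0.83, 0], [1, 0.07, -0.173, -0.83, 0], [0.4, 0.07, -0.173, -0.83, 0], [0, 0.07, -0.173, -0.83, 0], [-1, 0.07, -0.173, -0.83, 0], [-1, 0.07, -0.173, -0.83, 0], [-1, 0.07, -0.173, -0.83, 0], [-1, 0.07, -0.173, -0.83, 0], [-1, 0.07, -0.173, -0.83, 0], [-1, 0.07, -0.173, -0.83, 0], [-1, 0.07, -0.173, -0.83, 0]]}}

```text
time_s: 12.65
position: [0.6644, -0.1392, -0.0096]
tcp_rot: [[-0.976, 0.219, -0.0], [0.219, 0.976, 0.0], [0.0, 0.0, -1.0]]
force: [0.5, 1.2, 0.1]
opening: 0.427
grasp_force: 30.0
```

Emit:
{"fn": "step_arm", "kwargs": {"targets": [[-1, 0, 0, 0.06, 0], [-1, 0, 0, 0.16, 0], [-1, 0, 0, 0.28, 0], [-1, 0, 0, 0.4, 0], [-1, -0.04, 0.05, 0.5, 0], [-1, -0.12, 0.15, 0.5, 0], [-1, -0.2, 0.26, 0.5, 0], [-1, -0.28, 0.36, 0.5, 0], [-1, -0.36, 0.47, 0.5, 0], [-1, -0.44, 0.57, 0.5, 0], [-1, -0.52, 0.68, 0.5, 0], [-1, -0.6, 0.78, 0.5, 0], [-1, -0.68, 0.88, 0.5, 0], [-1, -0.74, 0.96, 0.5, 0], [-1, -0.772, 1, 0.45, 0], [-1, -0.772, 1, 0.4, 0], [-1, -0.772, 1, 0.35, 0], [-1, -0.772, 1, 0.3, 0], [-1, -0.772, 1, 0.25, 0], [-1, -0.772, 1, 0.25, 0]]}}

```text
time_s: 14.65
position: [0.4705, 0.1103, 0.0523]
tcp_rot: [[-0.976, 0.219, -0.003], [0.219, 0.976, -0.0], [0.002, -0.001, -1.0]]
force: [-0.4, -0.4, -3.4]
opening: 0.429
grasp_force: 30.0
```

```bash
python3 - <<'E'
from h import *
c=capture("wrist"); s=read_state(); print(s["position"],s["opening"],s["grasp_force"],s["force"], proj(c,[.471,.112,.01]))
cv2.imwrite("pics/w5.png",c["color"][:,:,::-1])
E
```

```text
[0.47101217 0.11034536 0.0528834 ] 0.42481158226762256 29.99883175129071 [ 0.36027015 -0.63514875 -2.96454069] [256.60703115 205.09842836]
```

View pics/w5.png

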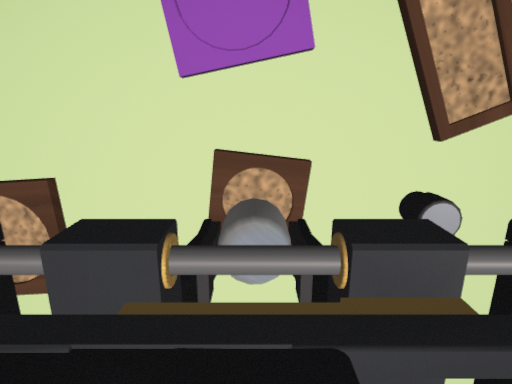

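The pocket is centred at about (257,203), and the projected target is (257,205), so they agree. Lowering.

Emit:
{"fn": "step_arm", "kwargs": {"targets": [[-1, 0, 0.005, -0.05, 0], [-1, 0, 0.005, -0.1, 0], [-1, 0, 0.005, -0.15, 0], [-1, 0, 0.005, -0.185, 0], [-1, 0, 0.005, -0.205, 0], [-1, 0, 0.005, -0.218, 0], [-1, 0, 0.005, -0.225, 0], [-1, 0, 0.005, -0.229, 0], [-1, 0, 0.005, -0.229, 0], [-1, 0, 0.005, -0.229, 0]]}}

```text
time_s: 15.7
position: [0.4716, 0.1118, -0.0041]
tcp_rot: [[-0.976, 0.219, 0.0], [0.219, 0.976, -0.0], [-0.0, 0.0, -1.0]]
force: [0.1, -0.2, -3.2]
opening: 0.424
grasp_force: 30.0
```

Emit:
{"fn": "step_arm", "kwargs": {"targets": [[-1, 0, 0, -0.003, 0], [-1, 0, 0, -0.005, 0], [-1, 0, 0, -0.005, 0]]}}

```text
time_s: 16.0
position: [0.4717, 0.1118, -0.0047]
tcp_rot: [[-0.976, 0.219, 0.001], [0.219, 0.976, -0.0], [-0.001, 0.0, -1.0]]
force: [-1.0, -0.5, 5.2]
opening: 0.428
grasp_force: 30.0
```

Emit:
{"fn": "step_arm", "kwargs": {"targets": [[0, 0, 0, 0, 0], [0.3, 0, 0, 0, 0], [0.3, 0, 0, 0, 0], [0.3, 0, 0, 0, 0], [0.3, 0, 0, 0, 0], [1, 0, 0, 0.1, 0], [1, 0, 0, 0.25, 0], [1, 0, 0, 0.42, 0], [1, -0.02, -0.1, 0.6, 0], [1, -0.05, -0.25, 0.8, 0], [1, -0.08, -0.45, 0.8, 0], [1, -0.1, -0.65, 0.8, 0], [1, -0.12, -0.85, 0.8, 0], [1, -0.14, -1, 0.8, 0], [1, -0.14, -1, 0.8, 0], [1, -0.14, -1, 0.8, 0]]}}

```text
time_s: 17.6
position: [0.4358, -0.139, 0.1942]
tcp_rot: [[-0.975, 0.223, -0.001], [0.223, 0.975, 0.001], [0.001, 0.001, -1.0]]
force: [-0.2, 0.1, -0.3]
opening: 0.999
grasp_force: 0.0
```

Emit:
{"fn": "step_arm", "kwargs": {"targets": [[1, -0.05, -0.15, 0, 0], [1, -0.1, -0.3, 0, 0], [1, -0.14, -0.5, 0, 0], [1, -0.14, -0.5, 0, 0], [1, -0.14, -0.5, 0, 0]]}}

```text
time_s: 18.1
position: [0.4014, -0.2622, 0.194]
tcp_rot: [[-0.976, 0.219, -0.001], [0.219, 0.976, 0.002], [0.001, 0.001, -1.0]]
force: [-0.5, 0.0, -0.4]
opening: 1.002
grasp_force: 0.0
```

```bash
python3 - <<'E'
from h import *
c=capture("wrist"); s=read_state(); print(s["position"], proj(c,[.386,-.287,.03]))
uv=proj(c,[.386,-.287,.02]); print(rect(c,uv,.017),rect(c,uv,.034),cv2.minAreaRect(blob(c,uv)))
cv2.imwrite("pics/w6.png",c["color"][:,:,::-1])
E
```

```text
[ 0.40127802 -0.26116571  0.19397087] [229.52126016 164.99617145]
[ 386.1 -284.    63.5   60.9  -12.7] [ 383.6 -282.2   60.5   58.1  -12.7] ((233.0, 162.0), (54.0, 52.0), 90.0)
```

View pics/w6.png

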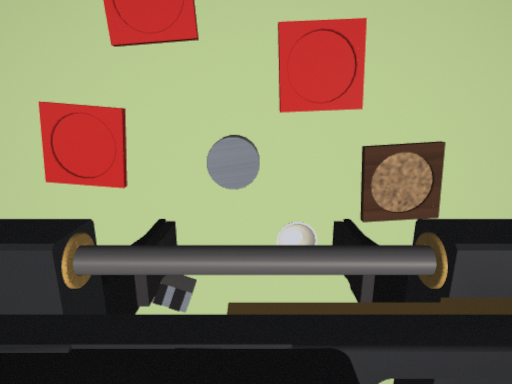

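The disc is at (233,162), clear of the red plates. The large holder is at (402,182).

Emit:
{"fn": "step_arm", "kwargs": {"targets": [[1, -0.04, -0.05, -0.1, 0], [1, -0.065, -0.086, -0.25, 0], [1, -0.065, -0.086, -0.42, 0], [1, -0.065, -0.086, -0.58, 0], [1, -0.065, -0.086, -0.7, 0], [1, -0.065, -0.086, -0.77, 0], [1, -0.065, -0.086, -0.8, 0], [1, -0.065, -0.086, -0.812, 0], [1, -0.065, -0.086, -0.812, 0], [0.5, -0.065, -0.086, -0.812, 0], [0, -0.065, -0.086, -0.812, 0], [-1, -0.065, -0.086, -0.812, 0], [-1, -0.065, -0.086, -0.812, 0], [-1, -0.065, -0.086, -0.812, 0], [-1, -0.065, -0.086, -0.812, 0], [-1, -0.065, -0.086, -0.812, 0]]}}

```text
time_s: 19.75
position: [0.3849, -0.284, -0.0082]
tcp_rot: [[-0.976, 0.22, -0.0], [0.22, 0.976, 0.001], [0.001, 0.001, -1.0]]
force: [0.6, 2.5, 6.8]
opening: 0.673
grasp_force: 30.0
```

Emit:
{"fn": "step_arm", "kwargs": {"targets": [[-1, 0, 0, 0.04, 0], [-1, 0, 0, 0.1, 0], [-1, 0, 0, 0.18, 0], [-1, 0.02, 0.06, 0.24, 0], [-1, 0.05, 0.14, 0.25, 0], [-1, 0.09, 0.24, 0.25, 0], [-1, 0.13, 0.34, 0.25, 0], [-1, 0.17, 0.44, 0.25, 0], [-1, 0.21, 0.54, 0.25, 0], [-1, 0.25, 0.64, 0.25, 0], [-1, 0.28, 0.72, 0.25, 0], [-1, 0.292, 0.768, 0.25, 0], [-1, 0.292, 0.768, 0.22, 0], [-1, 0.292, 0.768, 0.2, 0], [-1, 0.292, 0.768, 0.2, 0]]}}

```text
time_s: 21.25
position: [0.4573, -0.0933, 0.0405]
tcp_rot: [[-0.976, 0.22, -0.002], [0.22, 0.976, 0.001], [0.002, 0.0, -1.0]]
force: [0.4, -0.2, -6.7]
opening: 0.674
grasp_force: 30.0
```

```bash
python3 - <<'E'
from h import *
c=capture("wrist"); s=read_state(); print(s["position"],s["opening"],s["grasp_force"],s["force"])
a=np.radians(-9.2); R=np.array([[np.cos(a),-np.sin(a)],[np.sin(a),np.cos(a)]])
w=c["color"][:,:,::-1].copy()
for t in np.linspace(0,2*np.pi,60):
    p=np.array([.458,-.092])+.038*np.array([np.cos(t),np.sin(t)]); cv2.circle(w,tuple(proj(c,[*p,.01]).astype(int)),0,(255,0,255),-1)
cv2.imwrite("pics/w7.png",w)
E
```

```text
[ 0.45753308 -0.09347519  0.04075577] 0.6752978885333834 29.994400431169197 [ 0.01801442 -0.20814667 -7.08256132]
```

View pics/w7.png

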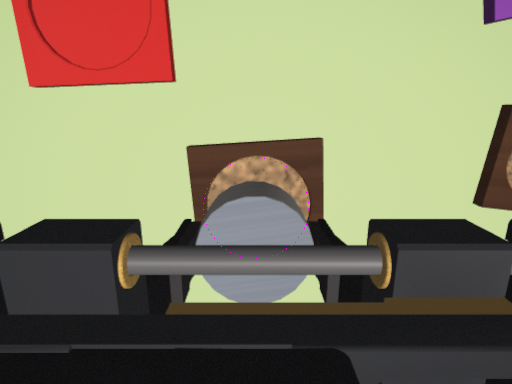

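The disc is held at (255,242), and the predicted pocket circle matches the visible one. I'll check the disc's offset from the TCP.

```bash
python3 - <<'E'
from h import *
c=capture("wrist"); p=read_state()["position"]; R=read_state()["tcp_rot"]
for uv in((255,303),(197,245),(313,245),(255,182)):
    for z in (.0825,.0485): print(uv,z,(R.T@(ray(c,uv,z)-p)).round(4)[:2])
E
```

```text
(255, 303) 0.0825 [-0.0272  0.0004]
(255, 303) 0.0485 [-0.0504  0.0005]
(197, 245) 0.0825 [ 0.0054 -0.0282]
(197, 245) 0.0485 [-0.01   -0.0349]
(313, 245) 0.0825 [0.0053 0.029 ]
(313, 245) 0.0485 [-0.0101  0.0359]
(255, 182) 0.0825 [0.0372 0.0004]
(255, 182) 0.0485 [0.0294 0.0005]
```

Emit:
{"fn": "step_arm", "kwargs": {"targets": [[-1, 0.002, 0.005, -0.04, 0], [-1, 0.002, 0.005, -0.08, 0], [-1, 0.002, 0.005, -0.115, 0], [-1, 0.002, 0.005, -0.14, 0], [-1, 0.002, 0.005, -0.155, 0], [-1, 0.002, 0.005, -0.166, 0], [-1, 0.002, 0.005, -0.172, 0], [-1, 0.002, 0.005, -0.175, 0], [-1, 0.002, 0.005, -0.175, 0], [-1, 0.002, 0.005, -0.175, 0]]}}

```text
time_s: 22.35
position: [0.4589, -0.0915, -0.0021]
tcp_rot: [[-0.976, 0.219, 0.0], [0.219, 0.976, -0.0], [-0.0, -0.0, -1.0]]
force: [-0.3, 0.2, -6.3]
opening: 0.676
grasp_force: 30.0
```

Emit:
{"fn": "step_arm", "kwargs": {"targets": [[-1, 0, 0, -0.003, 0], [-1, 0, 0, -0.006, 0], [-1, 0, 0, -0.008, 0], [-1, 0, 0, -0.008, 0]]}}

```text
time_s: 22.75
position: [0.4589, -0.0916, -0.0032]
tcp_rot: [[-0.976, 0.219, 0.001], [0.219, 0.976, -0.0], [-0.001, -0.0, -1.0]]
force: [-0.6, 0.1, 4.6]
opening: 0.678
grasp_force: 30.0
```

Emit:
{"fn": "step_arm", "kwargs": {"targets": [[0.6, 0, 0, 0, 0], [1, 0, 0, 0, 0], [1, 0, 0, 0, 0], [1, 0, 0, 0, 0], [1, 0, 0, 0, 0], [1, 0, 0, 0.1, 0], [1, 0, 0, 0.25, 0], [1, 0, 0, 0.42, 0], [1, 0.02, -0.1, 0.6, 0], [1, 0.05, -0.25, 0.8, 0], [1, 0.08, -0.45, 0.8, 0], [1, 0.12, -0.65, 0.8, 0], [1, 0.16, -0.85, 0.8, 0], [1, 0.2, -1, 0.8, 0], [1, 0.2, -1, 0.8, 0], [1, 0.2, -1, 0.8, 0], [1, 0.2, -1, 0.8, 0]]}}

```text
time_s: 24.45
position: [0.5078, -0.3398, 0.1949]
tcp_rot: [[-0.976, 0.219, -0.002], [0.219, 0.976, 0.002], [0.002, 0.002, -1.0]]
force: [-0.3, -0.6, -0.2]
opening: 1.001
grasp_force: 0.0
```

```bash
python3 - <<'E'
from h import *
c=capture("wrist"); s=read_state(); print(s["position"],s["joint_positions"].round(1)); uv=proj(c,[.524,-.418,.02]); print(uv)
try: print(rect(c,uv,.02),rect(c,uv,.034))
except Exception as e: print(e)
E
```

```text
[ 0.50797824 -0.33953408  0.19518245] [ -44.2   29.5   84.3    0.    66.3 -121.6]
[193.03814232 198.84098017]
[ 521.2 -414.9   87.2   41.3   56.8] [ 518.  -411.4   83.8   39.7   56.8]
```

Emit:
{"fn": "step_arm", "kwargs": {"targets": [[1, 0.02, -0.1, 0, -0.046], [1, 0.04, -0.2, 0, -0.092], [1, 0.068, -0.312, 0, -0.138], [1, 0.068, -0.312, 0, -0.184], [1, 0.068, -0.312, 0, -0.23], [1, 0.068, -0.312, 0, -0.276], [1, 0.068, -0.312, 0, -0.322], [1, 0.068, -0.312, 0, -0.368], [1, 0.068, -0.312, 0, -0.414], [1, 0.068, -0.312, 0, -0.46], [1, 0.068, -0.312, 0, -0.506], [1, 0.068, -0.312, 0, -0.552], [1, 0.068, -0.312, 0, -0.598], [1, 0.068, -0.312, 0, -0.614], [1, 0.068, -0.312, 0, -0.614], [1, 0.068, -0.312, 0, -0.614]]}}

```text
time_s: 26.1
position: [0.5258, -0.4181, 0.1958]
tcp_rot: [[0.545, 0.838, -0.0], [0.838, -0.545, 0.0], [0.0, -0.0, -1.0]]
force: [-0.3, -0.5, 0.5]
opening: 1.001
grasp_force: 0.0
```

```bash
python3 - <<'E'
from h import *
c=capture("wrist"); s=read_state(); print(s["position"],s["joint_positions"].round(1),np.degrees(np.arctan2(*s["tcp_rot"][[1,0],1]))); uv=proj(c,[.524,-.418,.02]); print(uv)
cv2.imwrite("pics/w8.png",cv2.resize(c["color"][110:310,120:390][:,:,::-1],(800,592)))
E
```

```text
[ 0.5257657  -0.41842125  0.19575779] [-48.   34.2  75.    0.   70.8 -15. ] -33.04952436286126
[253.84220627 170.76658873]
```

View pics/w8.png

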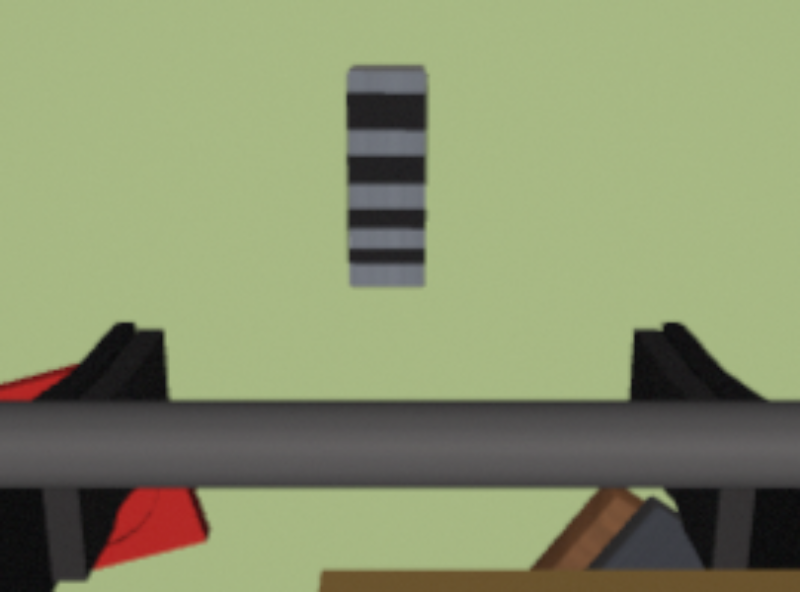

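The swage block is aligned with the jaws, at full-image columns 237–264 and rows 132–207. There is nothing close on either side of it.

```bash
python3 - <<'E'
from h import *
c=capture("wrist"); p=read_state()["position"]; uv=(251,170)
print(rect(c,uv,.034),rect(c,uv,.02))
a=ray(c,(250.8,132.8),.034);b=ray(c,(250.8,207),.034);m=(a+b)/2;print(a,b,m,np.hypot(*(a-b)[:2]),(m-p)/.25, np.linalg.norm(m[:2]))
print(ray(c,(190,290),.01),ray(c,(330,275),.03))
E
```

```text
[ 522.4 -413.2   84.6   30.1   56.5] [ 520.8 -415.3   88.    31.3   56.5]
[ 0.54570935 -0.37904241  0.034     ] [ 0.49925204 -0.44990426  0.034     ] [ 0.5224807  -0.41447334  0.034     ] 0.08473301585683797 [-0.01314278  0.01692821 -0.64704283] 0.6669139560925588
[ 0.36339211 -0.5087994   0.01      ] [ 0.5324829 -0.5787505  0.03     ]
```

Emit:
{"fn": "step_arm", "kwargs": {"targets": [[1, -0.013, 0.017, -0.12, 0], [1, -0.013, 0.017, -0.28, 0], [1, -0.013, 0.017, -0.44, 0], [1, -0.013, 0.017, -0.58, 0], [1, -0.013, 0.017, -0.7, 0], [1, -0.013, 0.017, -0.78, 0], [1, -0.013, 0.017, -0.81, 0], [1, -0.013, 0.017, -0.823, 0], [1, -0.013, 0.017, -0.823, 0], [0.4, -0.013, 0.017, -0.823, 0], [0, -0.013, 0.017, -0.823, 0], [-1, -0.013, 0.017, -0.823, 0], [-1, -0.013, 0.017, -0.823, 0], [-1, -0.013, 0.017, -0.823, 0], [-1, -0.013, 0.017, -0.823, 0], [-1, -0.013, 0.017, -0.823, 0], [-1, -0.013, 0.017, -0.823, 0], [-1, -0.013, 0.017, -0.823, 0]]}}

```text
time_s: 28.0
position: [0.5223, -0.4151, -0.0102]
tcp_rot: [[0.547, 0.837, -0.0], [0.837, -0.547, 0.0], [0.0, -0.0, -1.0]]
force: [0.4, 0.2, 0.2]
opening: 0.343
grasp_force: 30.1
```

Emit:
{"fn": "step_arm", "kwargs": {"targets": [[-1, 0, 0, 0.06, 0], [-1, 0, 0, 0.15, 0], [-1, 0, 0, 0.26, 0], [-1, 0, 0.04, 0.36, -0.02], [-1, -0.02, 0.1, 0.44, -0.05], [-1, -0.04, 0.2, 0.46, -0.08], [-1, -0.06, 0.31, 0.46, -0.12], [-1, -0.08, 0.43, 0.46, -0.16], [-1, -0.1, 0.55, 0.46, -0.2], [-1, -0.12, 0.67, 0.46, -0.23], [-1, -0.15, 0.79, 0.46, -0.25], [-1, -0.17, 0.9, 0.46, -0.264], [-1, -0.19, 1, 0.46, -0.264]]}}

```text
time_s: 29.3
position: [0.4738, -0.1634, 0.1051]
tcp_rot: [[0.987, 0.161, -0.001], [0.161, -0.987, 0.001], [-0.001, -0.001, -1.0]]
force: [0.1, -0.1, -6.2]
opening: 0.344
grasp_force: 30.1
```

Emit:
{"fn": "step_arm", "kwargs": {"targets": [[-1, -0.02, 0.12, 0, 0], [-1, -0.04, 0.24, 0, 0], [-1, -0.06, 0.36, 0, 0], [-1, -0.08, 0.48, 0, 0], [-1, -0.1, 0.6, 0, 0], [-1, -0.12, 0.72, 0, 0], [-1, -0.15, 0.84, 0, 0], [-1, -0.17, 0.94, 0, 0], [-1, -0.19, 1, 0, 0], [-1, -0.19, 1, 0, 0]]}}

```text
time_s: 30.3
position: [0.4255, 0.0865, 0.1052]
tcp_rot: [[0.986, 0.165, -0.002], [0.165, -0.986, 0.0], [-0.002, -0.001, -1.0]]
force: [-0.1, 0.3, -5.6]
opening: 0.34
grasp_force: 30.1
```

Emit:
{"fn": "step_arm", "kwargs": {"targets": [[-1, -0.02, 0.12, 0, 0], [-1, -0.04, 0.24, 0, 0], [-1, -0.06, 0.36, 0, 0], [-1, -0.08, 0.46, 0, 0], [-1, -0.1, 0.54, 0, 0], [-1, -0.12, 0.6, 0, 0], [-1, -0.12, 0.6, 0, 0], [-1, -0.12, 0.6, 0, 0]]}}

```text
time_s: 31.1
position: [0.3978, 0.2343, 0.1051]
tcp_rot: [[0.987, 0.162, 0.0], [0.162, -0.987, -0.0], [0.0, 0.0, -1.0]]
force: [0.5, 0.8, -6.0]
opening: 0.344
grasp_force: 30.1
```

```bash
python3 - <<'E'
from h import *
c=capture("wrist"); s=read_state(); print(s["position"])
a=np.radians(9.3); u=np.array([np.cos(a),np.sin(a)]); v=np.array([-u[1],u[0]]); o=np.array([.3916,.273])
w=cv2.resize(c["color"][:,:,::-1],(768,576))
q=np.array([proj(c,[*(o+i*.05*u+j*.023*v),.01]) for i,j in((1,1),(1,-1),(-1,-1),(-1,1))])
cv2.polylines(w,[((q+.5)*1.5-.5).round().astype(int)],True,(255,0,255),1); print(q.round())
cv2.imwrite("pics/w9.png",w); cv2.imwrite("pics/w9raw.png",c["color"][:,:,::-1])
E
```

```text
[0.39786568 0.23405556 0.10502358]
[[184. 130.]
 [236. 130.]
 [238. 236.]
 [190. 236.]]
```

View pics/w9.png

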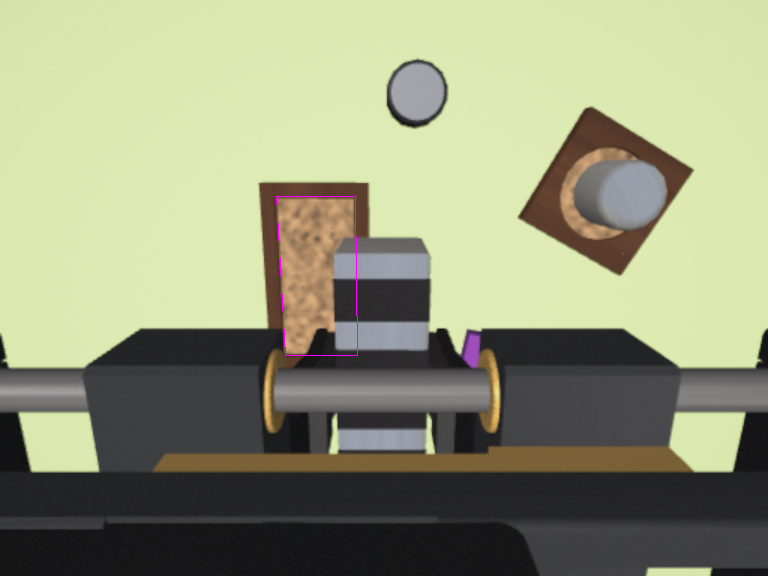

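The predicted pocket outline lines up with the visible cork at (276–357,197–355), and the stake is standing in its pocket. Placing the swage block.

Emit:
{"fn": "step_arm", "kwargs": {"targets": [[-1, -0.012, 0.08, 0, 0], [-1, -0.025, 0.155, -0.02, 0], [-1, -0.025, 0.155, -0.08, 0], [-1, -0.025, 0.155, -0.16, 0], [-1, -0.025, 0.155, -0.24, 0], [-1, -0.025, 0.155, -0.31, 0], [-1, -0.025, 0.155, -0.36, 0], [-1, -0.025, 0.155, -0.395, 0], [-1, -0.025, 0.155, -0.415, 0], [-1, -0.025, 0.155, -0.428, 0], [-1, -0.025, 0.155, -0.436, 0], [-1, -0.025, 0.155, -0.438, 0], [-1, -0.025, 0.155, -0.438, 0]]}}

```text
time_s: 32.45
position: [0.3914, 0.2736, -0.0043]
tcp_rot: [[0.987, 0.162, 0.001], [0.162, -0.987, 0.0], [0.001, -0.0, -1.0]]
force: [0.1, -0.0, -4.9]
opening: 0.342
grasp_force: 30.1
```

Emit:
{"fn": "step_arm", "kwargs": {"targets": [[-1, 0, 0, -0.003, 0], [-1, 0, 0, -0.006, 0], [-1, 0, 0, -0.006, 0]]}}

```text
time_s: 32.75
position: [0.3915, 0.2737, -0.0052]
tcp_rot: [[0.987, 0.162, 0.001], [0.162, -0.987, 0.0], [0.001, -0.0, -1.0]]
force: [-0.3, -0.7, 3.3]
opening: 0.344
grasp_force: 30.0
```

Emit:
{"fn": "step_arm", "kwargs": {"targets": [[-0.1, 0, 0, 0, 0], [0.2, 0, 0, 0, 0], [0.2, 0, 0, 0, 0], [0.2, 0, 0, 0, 0], [0.2, 0, 0, 0, 0], [0.2, 0, 0, 0.1, 0], [0.2, 0, 0, 0.25, 0], [0.2, 0, 0, 0.45, 0], [0.2, 0, 0, 0.7, 0], [0.2, -0.05, 0.2, 0.9, 0], [0.2, -0.15, 0.4, 0.9, 0], [0.2, -0.3, 0.6, 0.9, 0], [0.2, -0.4, 0.8, 0.9, 0], [0.2, -0.5, 1, 0.9, 0], [0.2, -0.5, 1, 0.9, 0], [0.2, -0.5, 1, 0.9, 0], [0.2, -0.5, 1, 0.9, 0]]}}

```text
time_s: 34.45
position: [0.265, 0.5238, 0.2183]
tcp_rot: [[0.986, 0.165, -0.0], [0.165, -0.986, -0.001], [-0.001, 0.001, -1.0]]
force: [-0.1, -1.0, -0.2]
opening: 0.601
grasp_force: 0.0
```

```bash
python3 - <<'E'
from h import *
c=capture("top"); s=capture("side")
a=cv2.resize(c["color"][90:250,110:320][:,:,::-1],(788,600),interpolation=cv2.INTER_CUBIC)
b=cv2.resize(s["color"][125:215,180:310][:,:,::-1],(788,546),interpolation=cv2.INTER_CUBIC)
cv2.imwrite("pics/f.png",cv2.resize(np.hstack([a,cv2.resize(b,(788,600))]),(800,305)) if 0 else np.vstack([cv2.resize(a,(420,300)),cv2.resize(b,(420,290))]))
E
```

```text
(no output)
```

View pics/f.png

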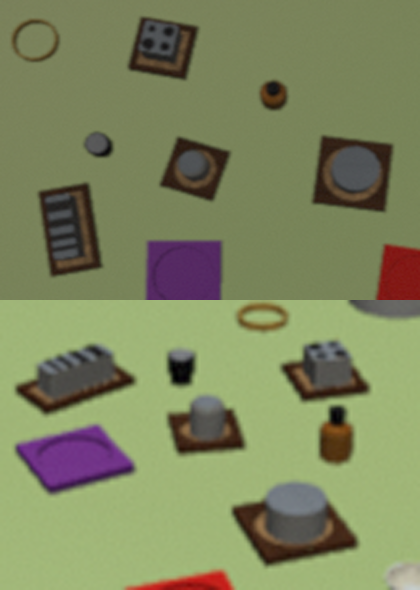

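All four blocks sit upright in their pockets and aligned with them, and the bottle is standing.

```bash
python3 -c "
from rig import *
print(hand_in())"
```

```text
the job is handed in; nothing more can be done
None
```

I put all four steel blocks in their matching pockets, upright and in line by the last camera check. The bottle is still standing, and I handed the job in at about 35 s; no verdict came back.

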